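# Tip the box section over the turning step and set it in the weld jig

### The job

The two nuts on the box section must face up for welding, so lay it flat and released on the deck of the turning step, then push it over the lip so that it drops into the channel and stands there on its narrow side with the nuts on top; do not turn it over in the air. Then take it again by its wide sides and set it in the weld jig, nuts still up, flat on the base plate and fully home against both the long fence and the end stop. Leave the tape measure, the flange and the bearing where they are.

Things in the scene. Friction and masses are not known exactly. Their poses are not given: they have to be found in the camera images.
- box_section: Loose rectangular steel tube, 0.4 to 0.8 kg, in its own axes x 60, y 120 (along the tube), z 40 mm. Two hex nuts, 22 mm across and 9 mm proud, are welded on the narrow wall that looks to its own -x, at y = -42 and +42 mm; the middle 60 mm of that wall is bare, the other walls plain. Starts lying on a wide wall, own z up, nuts to the side. Origin: centre of the wall underneath at the start.
- section_center (a point): Centre of the box section (axes as the box section): 20 mm above what it lies on at the start, 30 mm when it stands with the nuts up.
- nut_side (a point): Centre of the narrow wall that carries the nuts, between them, in the plane of the wall (axes as the box section: its -x points out of this wall).
- turning_step: Fixed steel fixture on the bench, 176 x 160 mm, origin under its middle in y and 81 mm from its near edge in x. Own +x looks roughly away from the robot. Deck from x = -80 to +15 mm, 150 mm wide in y, top at z = 38 mm; then the lip, a vertical drop; a channel open at both ends, floor at z = 6 mm, from x = 15 to 83 mm; a rail from x = 83 to 93 mm, top at z = 36 mm.
- lip (a point): Middle of the lip, the upper far edge of the deck (axes as the turning step). A section pushed in +x over the lip makes a quarter turn: the wall that was at the back (towards -x) ends on top.
- channel (a point): Middle of the channel floor (axes as the turning step). The section standing in it rises 28 mm above the deck and 30 mm above the rail, so it can be gripped there across its 40 mm.
- weld_jig: Fixed base plate on the bench, 140 (x) x 190 (y) mm, 6 mm thick, origin under its middle. Long fence at its +x side (inner face at x = 40 mm, y = -90 to +80 mm), end stop at its +y side (inner face at y = 70 mm, x = -40 to +20 mm); both have their top at z = 30 mm. Open towards -x and -y.
- jig_home (a point): Where the centre of the box section is when it stands nuts up on the jig plate, a wide side against the long fence and an end against the end stop (axes as the weld jig: +x into the fence, +y into the end stop).
- tape_measure: Bystander: tape measure standing on the bench, 31 x 70 x 55 mm. Origin under its middle.
- flange: Bystander: round pipe flange lying flat, 98 mm across, 26 mm high. Origin under its middle.
- bearing: Bystander: ball bearing lying flat, 62 mm across, 18 mm high. Origin under its middle.
Mind the look-alikes: they are no part of the job. What is shaped like the box_section but yellow is not meant.

How it is judged:
By the outcome, as a careful person would: the job done as asked, in the order asked, and still so for the second after the job is handed in, with the robot touching nothing.
It also fails if it takes over 72 s, if anything falls off the work surface, if the arm or the gripper's body presses on something with over 40 N, if the wrist force passes 120 N, or if a joint passes its speed limit or range.

### The arm

A 7-joint arm with a two-finger parallel gripper is mounted at the origin on a cart in front of the work surface, level with it; the furniture and walls round the work are solid. World frame = base frame: x ahead of the robot, y to its left, z up, the work surface at z = 0. Lengths are in m, angles in rad, forces in N, time in s.
With the tool pointing down it reaches from about 0.4 to 0.75 m from the base axis. Payload 19.5 kg.
Tool frame: the origin (TCP) lies on the centre line of the jaws, within the pads' length; the fingertips stand 25 mm ahead of it and the grasp point (between the pads) lies 6 mm ahead of it; z points along the fingers, y is the line along which they close (so a half turn about z gives the same grasp; the last joint's range is limited). The gripper opens to 85 mm and grips with 20 to 120 N. Pads are 22 mm wide; open, the fingers measure 114 mm over their backs; the gripper's body (76 mm by 85 mm) begins 54 mm behind the grasp point. The pads swing forward as they close: fully open they stand 13 mm farther back than shut.
Start: joints at [-1.274, 0.707, -0.028, 1.485, 0.022, 0.951, -0.075], TCP at [0.191, 0.542, 0.256] pointing down, gripper open.
Joint ranges: [-2.71, 2.71], [-0.32, 2.16], [-1.57, 1.52], [0, 2.45], [-1.46, 4.6], [0, 2.02], [-2.83, 2.83]. Speed limits (rad/s): [1.89, 1.89, 2.57, 2.57, 3.01, 3.01, 3.01].

### API

Orientations are given as a unit quaternion [w, x, y, z].
In Python, from rig import manip gives the robot as it stands. The module is installed in compiled form; this text tells all that it offers.
- The arm moves only by the tool step_arm, never from a script. Its argument "series" is a list that holds one entry, the list of rows, each a list of 7 numbers: the shift along the tool's x, y, z in mm, then the turn, a rotation vector about the tool's x, y, z in degrees, then the closure in counts, from 0 (fully open) to 255 (shut). In form: [[[dx, dy, dz, rx, ry, rz, fingers], ...]]. A call has 1 to 12 rows; each row is the pose to reach, as a shift and turn from the pose commanded when the call began, along the tool's axes at that moment; what a row does not reach only later rows make up. A row lasts 1/8 s, in which the tool goes at most 62.5 mm and 10.7 degrees, less where a joint would pass 70% of its speed; a pose out of reach is approached as far as the arm can. A call with a gripper value outside its range is refused whole. The fingers move at their own pace and stop on an object; "grip_force" is the grip in N (left out, the last holds). Time passes only in rows, so rows that repeat a pose let the fingers close. It gives the time, the measured TCP pose, the force, the opening and the grip force at its end, in the units of the state.
- manip.get_obs(): the state, without advancing time (a new reading comes with each control period).
- manip.read_camera(name): name is "scene" or "top" or "wrist"; returns a dict with "img" (480x640x3 uint8, blue, green, red), "depth" (480x640 float32, m along the optical axis (not along the pixel's ray), 0 where there is no reading), "vfov" (degrees; the focal length in pixels is half the picture's height over the tangent of half this angle, whatever the lens; pixels are square), "cx", "cy" (the principal point, pixels), "position" and "attitude" of the camera in the world. Camera axes: x right, y up, looking along -z (the intrinsics and any distortion apply to the point x, -y, -z); pixel columns grow to the right and rows downward; lengths in m; the calibration is good to about 2 mm. The wrist camera is an equidistant fisheye: a pixel r from the principal point sees the ray r / f radians off the axis. A picture is of the moment at which its call begins.
- manip.job_done(): hands the job in; it is judged then, once.
Trained networks look in a picture, given as the dict that the camera call returned (one of the last four; its "shot" number tells which), for a name from the list of things; names that differ only in an ending like _2 or _b are one class to them, and where a whole thing is asked for, a point or a joint stands for the part that bears it (a point fixed in the world has none). Each returns a list of dicts, best first, with "p" (0 to 1); they miss things now and then, are a little off and sometimes report something else, mostly with a low value. They report only what shows in the picture. A call takes as long as a camera call. They do not tell look-alikes from the thing itself.
- manip.boxes_of(picture, target): "bbox" ([centre column, centre row, width, height] in pixels, round what is visible of it).
The state is a dict: "t": time; "q": joint angles; "joint_vel": joint speeds; "effort": joint torques, N m; "eef_pos": TCP position; "tool_rot": TCP orientation; "ft_force": force on the tool from outside, world axes, zero at the start; "torque": the same for the moment, N m; "grip_width": finger opening in m; "gripper_force": force on a finger pad.
Only numpy, scipy, OpenCV 4.12 (cv2) and the standard library are available. Lean on these libraries where they do the work, as an engineer would, in place of code of your own. Each camera call takes 0.05 s, during which the arm holds its last target. There are 200 camera calls.

## Working session

There is one attempt and no reset: what is moved stays moved. The work goes in short steps, Python scripts to look and compute and a tool call to move; the robot and the scene stay as the last step left them, time stands still between calls to the robot, and variables do not carry over. Pictures are saved under pics/ and viewed, at most 10 in all, crops included, and the job is handed in when it is done.

Besides the shell and the picture viewer there is one more tool, called by a JSON object that holds its "api" and its "payload". step_arm: Moves the arm, as the interface text tells. Its arguments: {"type":"object","properties":{"series":{"type":"array"},"grip_force":{"type":"number"}},"required":["series"]}

```bash
mkdir -p pics
cat > h.py <<'E'
import numpy as np,cv2
from rig import manip
from scipy.spatial.transform import Rotation as R
def rot(q): return R.from_quat([q[1],q[2],q[3],q[0]]).as_matrix()
def camR(c):
    a=np.array(c["attitude"],float)
    return a.reshape(3,3) if a.size==9 else rot(a)
def cloud(c,name):
    f=240/np.tan(np.radians(c["vfov"])/2); d=c["depth"]
    v,u=np.mgrid[0:480,0:640].astype(float)
    x=(u-c["cx"])/f; y=(v-c["cy"])/f
    if name=="wrist":
        r=np.hypot(x,y)+1e-9; t=np.tan(np.minimum(r,1.5))/r; x=x*t;y=y*t
    P=np.stack([x*d,-y*d,-d],-1)
    W=P@camR(c).T+np.array(c["position"]); W[d<=0]=np.nan
    return W
E
cat > a.py <<'E'
from h import *
o=manip.get_obs(); print({k:np.round(v,3) for k,v in o.items()})
for n in ["scene","top"]:
    c=manip.read_camera(n); cv2.imwrite(f"pics/{n}0.png",c["img"])
    print(n,{k:c[k] for k in c if k not in("img","depth")})
    W=cloud(c,n); np.save(f"{n}W.npy",W)
    for t in ["box_section","turning_step","weld_jig","tape_measure","flange","bearing"]:
        for b in manip.boxes_of(c,t)[:3]:
            x,y,w,h=b["bbox"]; p=W[int(y)-3:int(y)+4,int(x)-3:int(x)+4].reshape(-1,3)
            print(t,round(b["p"],2),np.round(b["bbox"]),np.round(np.nanmedian(p,0),3))
E
python3 a.py
```

```text
{'t': np.float64(0.0), 'q': array([-1.274,  0.707, -0.028,  1.485,  0.022,  0.951, -0.076]), 'joint_vel': array([ 0.002, -0.002,  0.   , -0.001, -0.001,  0.001,  0.   ]), 'effort': array([ 1.0000e-03, -8.8319e+01,  1.2350e+00, -2.3618e+01,  1.7000e-02,
        6.0000e-03,  0.0000e+00]), 'eef_pos': array([0.191, 0.542, 0.256]), 'tool_rot': array([-0.   ,  0.169,  0.986, -0.001]), 'ft_force': array([0.087, 0.397, 0.179]), 'torque': array([-0.021, -0.04 ,  0.024]), 'gripper_force': np.float64(0.0), 'grip_width': np.float64(0.085)}
scene {'vfov': 52.14658759707761, 'cx': 328.12902599267255, 'cy': 247.20511220796283, 'position': array([ 0.01398134, -0.59646307,  0.59470114]), 'attitude': array([ 0.82459822,  0.45088173, -0.17169461, -0.2954055 ]), 'shot': 1}
box_section 0.65 [306. 378.  88.  70.] [ 0.325 -0.188  0.039]
box_section 0.59 [312. 292.  69.  46.] [ 0.464 -0.026  0.039]
turning_step 0.75 [245. 231.  96.  59.] [0.484 0.243 0.037]
tape_measure 0.85 [305. 196.  30.  24.] [0.695 0.293 0.039]
flange 0.74 [419. 271.  50.  33.] [ 0.691 -0.091  0.02 ]
bearing 0.71 [499. 308.  38.  27.] [ 0.739 -0.252  0.007]
top {'vfov': 42.92883156933856, 'cx': 309.61696677955024, 'cy': 239.1844638204652, 'position': array([ 0.29222223, -0.0562553 ,  1.48213965]), 'attitude': array([-0.69750232, -0.08451488,  0.04188017,  0.71034767]), 'shot': 2}
box_section 0.96 [323. 271.  52.  46.] [ 0.477 -0.001  0.04 ]
box_section 0.61 [397. 327.  62.  44.] [ 0.344 -0.171  0.04 ]
turning_step 0.92 [208. 264.  76.  79.] [0.502 0.279 0.038]
weld_jig 0.67 [440. 252.  78.  62.] [ 0.524 -0.284  0.007]
flange 0.95 [351. 180.  38.  44.] [ 0.71  -0.074  0.   ]
bearing 0.74 [426. 171.  21.  25.] [ 0.73  -0.259  0.   ]
bearing 0.43 [354. 181.  34.  39.] [ 0.708 -0.079  0.   ]
```

View pics/scene0.png

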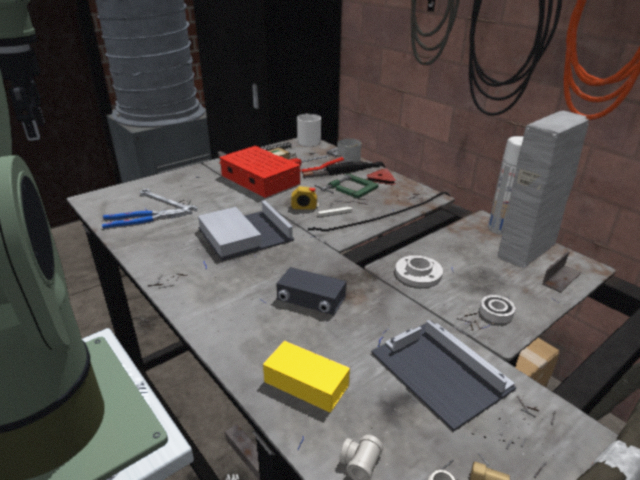

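View pics/top0.png

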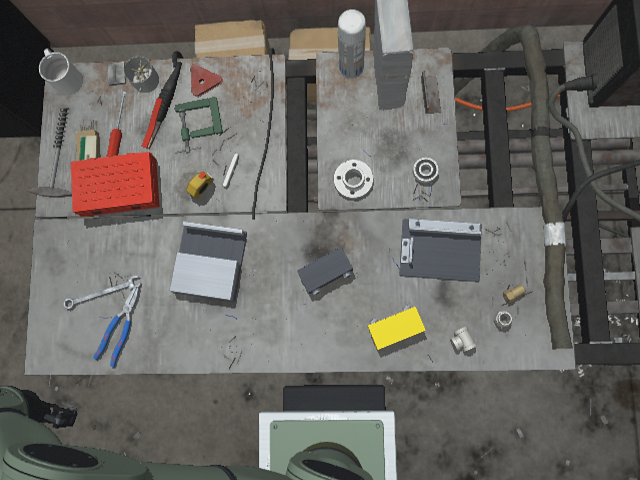

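The scene view shows the dark section at (312,292), with its nuts facing the robot. In the top view it is at (323,271), the step at (208,264) with its rail on the far side, and the jig at (440,252) with its fence far and its stop on the left. The yellow look-alike at (397,327) is to be ignored. Next I fit the poses.

```bash
cat > fit.py <<'E'
from h import *
def rect(W,lo,hi,zl,zh,tag):
    m=(W[...,0]>lo[0])&(W[...,0]<hi[0])&(W[...,1]>lo[1])&(W[...,1]<hi[1])&(W[...,2]>zl)&(W[...,2]<zh)
    p=W[m]
    if len(p)<20: print(tag,"few",len(p));return
    (c,s,a)=cv2.minAreaRect((p[:,:2]*1000).astype(np.float32))
    print(tag,"n",len(p),"c",np.round(c,1),"size",np.round(s,1),"ang",round(a,1),"z",np.round(np.median(p[:,2])*1000,1))
if __name__=="__main__":
  for n in ["top","scene"]:
    W=np.load(n+"W.npy"); print(n)
    rect(W,(.4,-.1),(.56,.08),.032,.05,"box")
    rect(W,(.4,.15),(.6,.36),.033,.045,"deck")
    rect(W,(.4,.15),(.7,.36),.02,.05,"deck+rail")
    rect(W,(.54,.15),(.7,.36),.028,.05,"rail")
    rect(W,(.4,-.42),(.66,-.15),.022,.04,"fence+stop")
    rect(W,(.565,-.42),(.66,-.15),.022,.04,"fence")
    rect(W,(.4,-.42),(.66,-.15),.003,.04,"jig all")
E
python3 fit.py
```

```text
top
box n 1271 c [477.2  -6.6] size [ 69.1 120.3] ang 27.8 z 39.7
deck n 2378 c [509.8 281.6] size [151.1 173.3] ang 81.0 z 37.7
deck+rail n 2891 c [557.8 265.5] size [181.6 273.2] ang 80.9 z 37.3
rail n 405 c [637.6 252.9] size [182.  110.8] ang 80.4 z 36.2
fence+stop n 288 c [ 533.8 -292.2] size [169.1  85.6] ang 87.2 z 29.3
fence n 162 c [ 569.9 -292.8] size [167.1   7.8] ang 85.1 z 28.6
jig all n 5042 c [ 530.1 -285.1] size [269.7 259.6] ang 89.9 z 6.9
scene
box n 1341 c [480.2  -4. ] size [ 64.3 120.7] ang 28.4 z 38.8
deck n 1547 c [509.2 282.5] size [153.  175.4] ang 81.9 z 37.0
deck+rail n 2210 c [557.4 263.7] size [179.2 276.2] ang 81.5 z 36.4
rail n 336 c [637.6 251.9] size [179.9 112.8] ang 80.6 z 34.9
fence+stop n 689 c [ 531. -290.] size [170.6  88.1] ang 85.3 z 27.7
fence n 368 c [ 570.4 -288.4] size [161.1   9.8] ang 85.3 z 28.0
jig all n 7571 c [ 534.4 -307.7] size [247.3 195.1] ang 74.1 z 5.2
```

```bash
cat > mv.py <<'E'
from h import *
import sys
# target x y z(mm) jawdeg -> tool-frame delta from the present pose (tool kept straight down)
def delta(x,y,z,jaw,o=None):
    o=o or manip.get_obs(); Rt=rot(o["tool_rot"]); p=np.array(o["eef_pos"])*1000
    j0=np.degrees(np.arctan2(Rt[1,1],Rt[0,1])); d=(jaw-j0+90)%180-90
    a=np.radians(j0+d); yv=np.array([np.cos(a),np.sin(a),0]); zv=np.array([0,0,-1.]); 
    T=np.stack([np.cross(yv,zv),yv,zv],1)
    rv=np.degrees(R.from_matrix(Rt.T@T).as_rotvec())
    return np.round(np.r_[Rt.T@(np.array([x,y,z])-p),rv],1)
if __name__=="__main__":
    o=manip.get_obs(); print("q",np.round(o["q"],2),"p",np.round(o["eef_pos"]*1000,1))
    for s in sys.argv[1:]: print(s,delta(*map(float,s.split(",")),o=o).tolist())
E
python3 mv.py 479,-5,200,28
```

```text
q [-1.27  0.71 -0.03  1.48  0.02  0.95 -0.08] p [191.1 542.3 256.3]
479,-5,200,28 [-453.4, -420.5, 56.3, -0.0, 0.0, 42.6]
```

{"api": "step_arm", "payload": {"series": [[[-453,-420,56,0,0,42.6,0],[-453,-420,56,0,0,42.6,0],[-453,-420,56,0,0,42.6,0],[-453,-420,56,0,0,42.6,0],[-453,-420,56,0,0,42.6,0],[-453,-420,56,0,0,42.6,0],[-453,-420,56,0,0,42.6,0],[-453,-420,56,0,0,42.6,0],[-453,-420,56,0,0,42.6,0],[-453,-420,56,0,0,42.6,0],[-453,-420,56,0,0,42.6,0],[-453,-420,56,0,0,42.6,0]]]}}

```text
t: 2.2
eef_pos: [0.4786, -0.004, 0.2003]
tool_rot: [-0.0, 0.515, 0.857, 0.0]
ft_force: [0.3, -0.2, 0.5]
grip_width: 0.0855
gripper_force: 0.0
```

```bash
cat > w.py <<'E'
from fit import *
import sys
c=manip.read_camera("wrist"); cv2.imwrite(f"pics/{sys.argv[1]}.png",c["img"]); W=cloud(c,"wrist"); np.save("wristW.npy",W)
print({k:c[k] for k in c if k not in("img","depth")}, [ (round(b["p"],2),np.round(b["bbox"])) for b in manip.boxes_of(c,"box_section")[:3]])
E
python3 w.py w1
python3 - <<'E'
import sys; sys.path.insert(0,".")
from fit import *
W=np.load("wristW.npy")
rect(W,(.39,-.1),(.57,.09),.034,.047,"box")
rect(W,(.39,-.1),(.57,.09),.037,.043,"box")
E
python3 mv.py 479,-5,20,28
```

```text
{'vfov': 65.70646984690485, 'cx': 322.4744135444655, 'cy': 236.91000121571773, 'position': array([0.43947807, 0.07074815, 0.31785524]), 'attitude': array([ 0.9570169 , -0.1607041 , -0.03932312,  0.23821533]), 'shot': 3} [(0.82, array([126., 294.,  84., 125.])), (0.58, array([324., 220.,  92., 152.]))]
box n 10930 c [482.5  -3.6] size [ 60.3 120.7] ang 27.7 z 39.9
box n 10924 c [482.5  -3.7] size [ 60.3 120.6] ang 27.7 z 39.9
q [-0.07  0.66  0.01  1.9  -0.01  0.59  0.45] p [478.5  -3.2 200.5]
479,-5,20,28 [-1.8, -0.4, 180.5, 0.0, -0.0, 0.1]
```

View pics/w1.png

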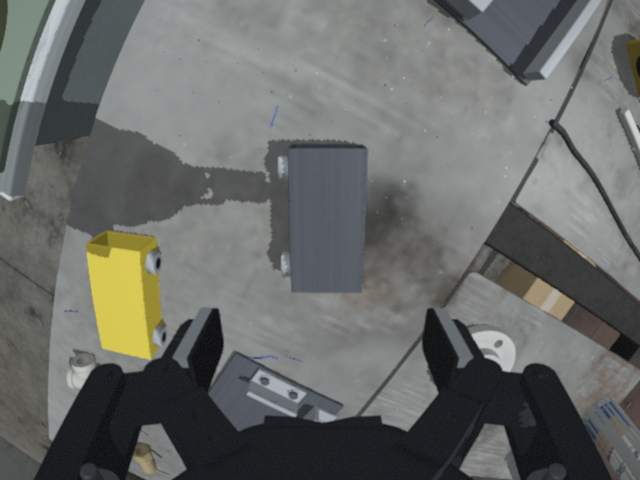

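The wrist picture shows the section at (327,220), with its nuts on the left at (282,165) and (286,262). The depth fit gives 60.3 x 120.6 mm with the top at 40 mm.

{"api": "step_arm", "payload": {"series": [[[-2.3,3.3,60,0,0,0,0],[-2.3,3.3,110,0,0,0,0],[-2.3,3.3,145,0,0,0,0],[-2.3,3.3,168,0,0,0,0],[-2.3,3.3,168,0,0,0,0],[-2.3,3.3,168,0,0,0,130],[-2.3,3.3,168,0,0,0,130],[-2.3,3.3,168,0,0,0,130],[-2.3,3.3,168,0,0,0,130],[-2.3,3.3,168,0,0,0,130]]], "grip_force": 60}}

```text
t: 3.55
eef_pos: [0.4831, -0.0046, 0.0337]
tool_rot: [0.001, 0.515, 0.857, 0.0]
ft_force: [-1.6, 1.9, 11.1]
grip_width: 0.0592
gripper_force: 64.1
```

{"api": "step_arm", "payload": {"series": [[[0,0,-50,0,0,0,130],[0,0,-110,0,0,0,130],[60,30,-166,0,0,10,130],[262,125,-166,0,0,37,130],[262,125,-166,0,0,37,130],[262,125,-166,0,0,37,130],[262,125,-166,0,0,37,130],[262,125,-166,0,0,37,130],[262,125,-166,0,0,37,130]]]}}

```text
t: 4.68
eef_pos: [0.47, 0.2847, 0.1988]
tool_rot: [0.0, 0.76, 0.649, 0.0]
ft_force: [0.2, 0.1, -3.3]
grip_width: 0.059
gripper_force: 69.7
```

```bash
python3 w.py w2
cat > st.py <<'E'
from fit import *
W=np.load("wristW.npy")
rect(W,(.38,.15),(.56,.39),.034,.042,"deck")
rect(W,(.55,.15),(.65,.39),.030,.040,"rail")
rect(W,(.4,.15),(.65,.39),.003,.010,"floor")
m=(W[...,2]>.085)&(W[...,2]<.3); p=W[m]; print("held z hist",np.histogram(p[:,2],12))
E
python3 st.py; python3 mv.py 470,285,200,-9
```

```text
{'vfov': 65.70646984690485, 'cx': 322.4744135444655, 'cy': 236.91000121571773, 'position': array([0.48364319, 0.36831006, 0.31629962]), 'attitude': array([ 0.98303622, -0.16552904,  0.01356359, -0.07782002]), 'shot': 4} [(0.75, array([316., 297., 207., 254.])), (0.25, array([571., 160.,  74.,  64.]))]
deck n 6395 c [482.2 344.4] size [39.1 95.7] ang 80.5 z 37.9
rail n 2263 c [593.3 254.2] size [ 47.5 178.3] ang 5.8 z 35.5
floor n 9283 c [565.1 291.3] size [135.  275.2] ang 31.0 z 5.9
held z hist (array([  758,   647,   517,   399,   454,  2458,  1983, 40820,  5544,
       10181, 17625, 11249]), array([0.08501843, 0.10142339, 0.11782836, 0.13423333, 0.15063829,
       0.16704326, 0.18344822, 0.19985319, 0.21625816, 0.23266312,
       0.24906809, 0.26547305, 0.28187802]))
q [-0.77  0.77  0.32  1.66 -0.32  0.76 -0.45] p [470.4 284.1 198.7]
470,285,200,-9 [0.9, -0.5, -1.3, 0.0, 0.0, -0.1]
```

View pics/w2.png

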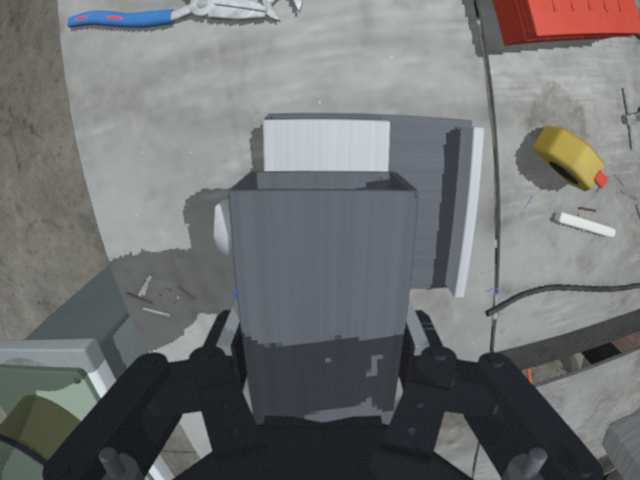

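The view from above the step shows the held section with its nuts to the left, at (222,225). The deck strip is visible at (327,145), with the channel and rail to the right at (430,200) and (470,210). The step origin comes out at about (505,284) mm with yaw -9.5°.

{"api": "step_arm", "payload": {"series": [[[5.4,9.5,50,0,0,0.5,130],[5.4,9.5,95,0,0,0.5,130],[5.4,9.5,115,0,0,0.5,130],[5.4,9.5,122,0,0,0.5,130],[5.4,9.5,124,0,0,0.5,130],[5.4,9.5,126,0,0,0.5,130],[5.4,9.5,126,0,0,0.5,130]]]}}

```text
t: 5.65
eef_pos: [0.4805, 0.2891, 0.0728]
tool_rot: [0.0, 0.763, 0.646, 0.0]
ft_force: [0.5, 0.5, -3.1]
grip_width: 0.0587
gripper_force: 69.4
```

{"api": "step_arm", "payload": {"series": [[[0,0,1,0,0,0,130],[0,0,1.5,0,0,0,0],[0,0,1.5,0,0,0,0],[0,0,1.5,0,0,0,0],[0,0,1.5,0,0,0,0],[0,0,-5,0,0,0,0],[0,0,-50,0,0,0,0],[0,0,-100,0,0,0,0],[0,0,-127,0,0,0,0],[0,0,-127,0,0,0,0]]]}}

```text
t: 6.9
eef_pos: [0.4809, 0.2893, 0.2014]
tool_rot: [0.0, 0.763, 0.646, 0.002]
ft_force: [0.2, 0.2, -0.5]
grip_width: 0.0852
gripper_force: 0.0
```

```bash
python3 w.py w3 >/dev/null
python3 - <<'E'
from fit import *
W=np.load("wristW.npy")
rect(W,(.38,.15),(.6,.39),.073,.085,"box top")
rect(W,(.38,.15),(.6,.39),.034,.042,"deck+rail")
E
python3 mv.py 425.2,297.7,200,80.5 480,289,200,-9.5
```

```text
box top n 14082 c [480.9 290.5] size [120.4  60.5] ang 80.2 z 78.0
deck+rail n 8309 c [511.4 283.5] size [149.8 173.7] ang 80.4 z 37.8
q [-0.77  0.78  0.33  1.62 -0.33  0.79 -0.46] p [480.2 289.  199.2]
425.2,297.7,200,80.5 [-0.5, -55.7, -0.8, -0.0, 0.0, 90.0]
480,289,200,-9.5 [-0.0, -0.2, -0.8, -0.0, 0.0, -0.0]
```

{"api": "step_arm", "payload": {"series": [[[1.6,-55.8,0,0,0,-90,255],[1.6,-55.8,0,0,0,-90,255],[1.6,-55.8,0,0,0,-90,255],[1.6,-55.8,0,0,0,-90,255],[1.6,-55.8,0,0,0,-90,255],[1.6,-55.8,0,0,0,-90,255],[1.6,-55.8,0,0,0,-90,255],[1.6,-55.8,0,0,0,-90,255],[1.6,-55.8,20,0,0,-90,255],[1.6,-55.8,75,0,0,-90,255],[1.6,-55.8,115,0,0,-90,255],[1.6,-55.8,129,0,0,-90,255]]]}}

```text
t: 8.5
eef_pos: [0.4246, 0.2991, 0.068]
tool_rot: [-0.001, 0.083, 0.997, -0.001]
ft_force: [-0.2, -0.3, 0.6]
grip_width: -0.0001
gripper_force: 0.0
```

```bash
python3 mv.py 425.4,299.8,70,80.5 507.2,286.0,70,80.5
```

```text
q [-0.63  0.93 -0.08  1.85  0.18  0.37  0.55] p [424.6 299.1  68. ]
425.4,299.8,70,80.5 [-0.6, 0.8, -2.0, -0.2, -0.2, -0.0]
507.2,286.0,70,80.5 [-83.6, 0.7, -2.2, -0.2, -0.2, -0.0]
```

{"api": "step_arm", "payload": {"series": [[[-9,0,-2,0,0,0,255],[-14,0,-2,0,0,0,255],[-19,0,-2,0,0,0,255],[-24,0,-2,0,0,0,255],[-29,0,-2,0,0,0,255],[-34,0,-2,0,0,0,255],[-39,0,-2,0,0,0,255],[-43,0,-2,0,0,0,255],[-46,0,-2,0,0,0,255],[-48,0,-2,0,0,0,255]]]}}

```text
t: 9.75
eef_pos: [0.4729, 0.2921, 0.0734]
tool_rot: [-0.0, 0.083, 0.997, 0.0]
ft_force: [-7.4, 1.2, 5.8]
grip_width: -0.0002
gripper_force: 3.7
```

```bash
python3 w.py w4
python3 - <<'E'
from fit import *
W=np.load("wristW.npy")
rect(W,(.38,.15),(.64,.39),.070,.085,"box top")
E
```

```text
{'vfov': 65.70646984690485, 'cx': 322.4744135444655, 'cy': 236.91000121571773, 'position': array([0.39019502, 0.30626783, 0.1909971 ]), 'attitude': array([ 0.753065  , -0.12599046, -0.10656963,  0.63691633]), 'shot': 6} [(0.95, array([323., 370., 291., 107.]))]
box top n 2871 c [486.2 289.6] size [120.3  50.6] ang 78.1 z 77.1
```

View pics/w4.png

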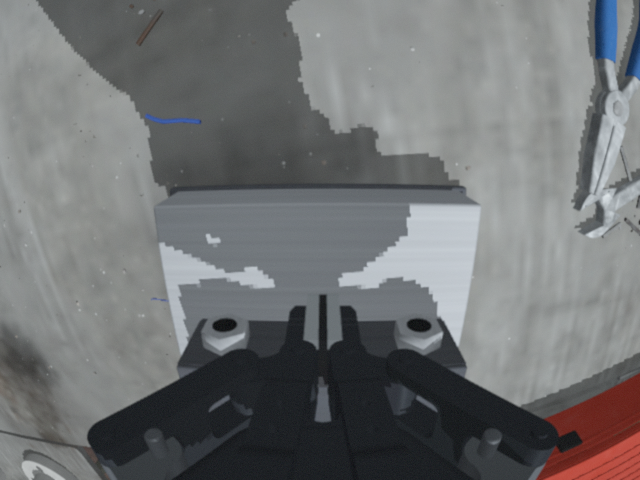

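The picture shows the section square against the closed fingers, which sit between the nuts at (225,333) and (419,333). It is still on the deck.

{"api": "step_arm", "payload": {"series": [[[-3,0,0,0,0,0,255],[-6,0,0,0,0,0,255],[-9,0,0,0,0,0,255],[-12,0,0,0,0,0,255],[-15,0,0,0,0,0,255],[-18,0,0,0,0,0,255],[-21,0,0,0,0,0,255],[-24,0,0,0,0,0,255],[-27,0,0,0,0,0,255],[-30,0,0,0,0,0,255],[-30,0,0,0,0,0,255]]]}}

```text
t: 11.22
eef_pos: [0.5028, 0.2868, 0.0723]
tool_rot: [0.0, 0.083, 0.997, -0.0]
ft_force: [-0.9, -0.6, 0.6]
grip_width: -0.0
gripper_force: 0.0
```

```bash
python3 w.py w5
python3 - <<'E'
from fit import *
W=np.load("wristW.npy")
rect(W,(.48,.15),(.64,.39),.050,.085,"box")
rect(W,(.48,.15),(.64,.39),.061,.069,"box66")
E
```

```text
{'vfov': 65.70646984690485, 'cx': 322.4744135444655, 'cy': 236.91000121571773, 'position': array([0.42006253, 0.30100021, 0.18977427]), 'attitude': array([ 0.75313902, -0.12643256, -0.10636634,  0.63677518]), 'shot': 7} [(0.74, array([324., 378., 225.,  91.]))]
box n 3734 c [522.  283.3] size [111.   62.7] ang 81.0 z 68.2
box66 n 1176 c [522.3 284.6] size [110.9  62.4] ang 78.4 z 65.4
```

View pics/w5.png

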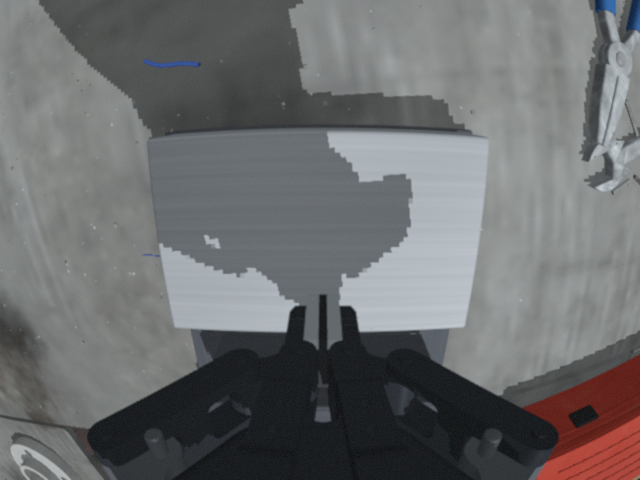

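The section has dropped into the channel: the deck is clear and the section sits low behind the fingers, around (324,350). I go up and look from above.

{"api": "step_arm", "payload": {"series": [[[3,0,-30,0,0,0,255],[3,0,-80,0,0,0,255],[-42,-2,-128,0,0,90,0],[-42,-2,-128,0,0,90,0],[-42,-2,-128,0,0,90,0],[-42,-2,-128,0,0,90,0],[-42,-2,-128,0,0,90,0],[-42,-2,-128,0,0,90,0],[-42,-2,-128,0,0,90,0],[-42,-2,-128,0,0,90,0],[-42,-2,-128,0,0,90,0],[-42,-2,-128,0,0,90,0]]]}}

```text
t: 12.82
eef_pos: [0.5434, 0.2782, 0.2002]
tool_rot: [0.0, 0.763, 0.646, -0.0]
ft_force: [-0.2, 0.0, -0.6]
grip_width: 0.0852
gripper_force: 0.0
```

```bash
python3 w.py w6
python3 - <<'E'
from fit import *
W=np.load("wristW.npy")
rect(W,(.48,.15),(.64,.39),.050,.085,"box")
rect(W,(.48,.15),(.64,.39),.062,.069,"box66")
rect(W,(.48,.15),(.64,.39),.072,.079,"nuts")
E
python3 mv.py 544,278,200,-9.5
```

```text
{'vfov': 65.70646984690485, 'cx': 322.4744135444655, 'cy': 236.91000121571773, 'position': array([0.55781043, 0.36165889, 0.31769036]), 'attitude': array([ 0.982705  , -0.16556761,  0.01437873, -0.08167922]), 'shot': 8} [(0.6, array([352., 225.,  60., 166.]))]
box n 8738 c [563.2 276.5] size [120.2  40. ] ang 80.5 z 66.1
box66 n 7406 c [563.2 276.5] size [120.2  40. ] ang 80.5 z 65.9
nuts n 1262 c [563.  276.6] size [102.9  22.2] ang 80.6 z 75.0
q [-0.66  0.85  0.29  1.42 -0.27  0.91 -0.46] p [543.6 278.  200.2]
544,278,200,-9.5 [0.0, 0.4, 0.2, -0.0, 0.0, 0.1]
```

View pics/w6.png

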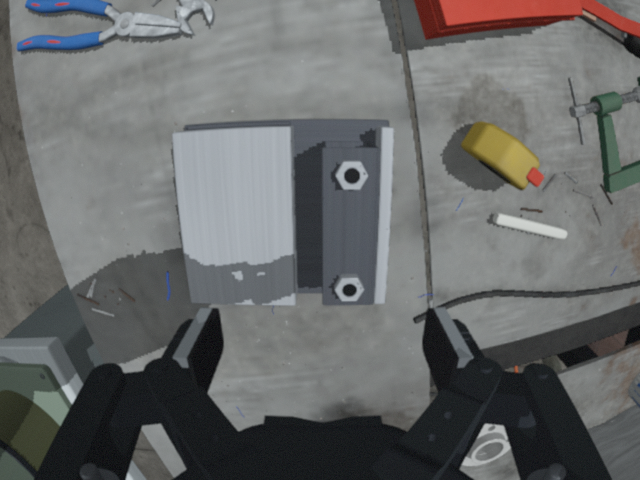

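The section stands in the channel at (350,225) with both nuts on top, at (350,176) and (348,290). The depth fit gives a 40 x 120 mm top at z = 66 and the nuts at 75. Next I grip it across the wide sides.

{"api": "step_arm", "payload": {"series": [[[1.8,19.6,20,0,0,0,0],[1.8,19.6,70,0,0,0,0],[1.8,19.6,110,0,0,0,0],[1.8,19.6,128,0,0,0,0],[1.8,19.6,133,0,0,0,0],[1.8,19.6,133,0,0,0,200],[1.8,19.6,133,0,0,0,200],[1.8,19.6,133,0,0,0,200],[1.8,19.6,133,0,0,0,200],[1.8,19.6,133,0,0,0,200],[1.8,19.6,133,0,0,0,200],[1.8,19.6,133,0,0,0,200]]], "grip_force": 70}}

```text
t: 14.42
eef_pos: [0.5635, 0.2768, 0.0685]
tool_rot: [0.0, 0.763, 0.646, 0.001]
ft_force: [-4.7, -0.6, 11.2]
grip_width: 0.0389
gripper_force: 70.7
```

{"api": "step_arm", "payload": {"series": [[[0,0,-30,0,0,0,200],[0,0,-80,0,0,0,200],[-30,4,-135,0,0,-4.7,200],[-550,79,-140,0,0,-4.7,200],[-550,79,-140,0,0,-4.7,200],[-550,79,-140,0,0,-4.7,200],[-550,79,-140,0,0,-4.7,200],[-550,79,-140,0,0,-4.7,200],[-550,79,-140,0,0,-4.7,200],[-550,79,-140,0,0,-4.7,200],[-550,79,-140,0,0,-4.7,200],[-550,79,-140,0,0,-4.7,200]]]}}

```text
t: 15.92
eef_pos: [0.549, -0.283, 0.2076]
tool_rot: [0.0, 0.737, 0.675, -0.001]
ft_force: [-0.3, 1.6, -3.3]
grip_width: 0.0386
gripper_force: 72.7
```

{"api": "step_arm", "payload": {"series": [[[0,0,0,0,0,0,200],[0,0,0,0,0,0,200]]]}}

```text
t: 16.18
eef_pos: [0.5505, -0.278, 0.2074]
tool_rot: [-0.0, 0.736, 0.677, 0.0]
ft_force: [-0.1, 0.7, -4.5]
grip_width: 0.0388
gripper_force: 72.7
```

```bash
python3 w.py w7
python3 - <<'E'
from fit import *
W=np.load("wristW.npy")
rect(W,(.40,-.42),(.68,-.15),.024,.036,"fence+stop")
rect(W,(.58,-.42),(.68,-.15),.024,.036,"fence")
rect(W,(.40,-.26),(.575,-.15),.024,.036,"stop")
rect(W,(.40,-.42),(.68,-.15),.004,.009,"plate")
E
python3 mv.py 551,-279,210,-4.8
```

```text
{'vfov': 65.70646984690485, 'cx': 322.4744135444655, 'cy': 236.91000121571773, 'position': array([ 0.55793633, -0.19374595,  0.32498356]), 'attitude': array([ 0.98530948, -0.16552645,  0.0075383 , -0.04134478]), 'shot': 9} [(0.79, array([324., 295., 121., 258.])), (0.63, array([ 90., 123., 112., 143.]))]
fence+stop n 853 c [ 539.  -219.7] size [26.6 86.1] ang 86.6 z 29.7
fence n 74 c [ 581.1 -222.2] size [26.6  2.1] ang 89.7 z 29.6
stop n 592 c [ 537.9 -213.8] size [17.6 83. ] ang 71.9 z 29.8
plate n 10897 c [ 509.4 -255.3] size [318.  163.2] ang 31.3 z 6.0
q [ 0.35  0.83  0.14  1.39 -0.13  0.93  0.44] p [ 550.6 -277.8  207.5]
551,-279,210,-4.8 [-1.2, 0.5, -2.5, 0.0, -0.0, 0.1]
```

View pics/w7.png

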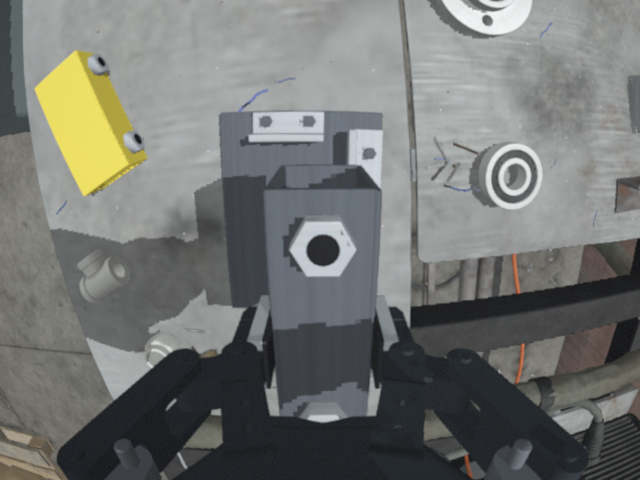

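The held section has its nuts up, one at (323,249). The end stop shows at (287,125) and the fence at (366,155). I need their inner faces.

Run:
```python
import numpy as np
W=np.load("wristW.npy")*1000
for u in (262,290,315):
    print("stop col",u); print(np.round(W[106:148:2,u]).astype(int).tolist())
for v in (140,155,175):
    print("fence row",v); print(np.round(W[v,342:390:3]).astype(int).tolist())
pl=W[106:300,215:262].reshape(-1,3)
m=(W[...,2]>3)&(W[...,2]<9); 
for v in (160,200,240): 
    r=W[v,200:262]; i=np.where((r[:,2]>4))[0][0]; print("plate left edge",v,np.round(r[i]))
u0=W[100:125,235]; i=np.where(u0[:,2]>4)[0][0]; print("plate top edge",np.round(u0[i]))
```

```text
stop col 262
[[506, -182, -1], [506, -184, 0], [506, -186, 1], [506, -187, 5], [507, -189, 11], [507, -191, 13], [508, -193, 17], [508, -194, 17], [507, -196, 17], [507, -198, 16], [507, -199, 16], [506, -201, 13], [506, -203, 11], [506, -205, 11], [508, -206, 24], [508, -207, 30], [508, -209, 30], [508, -210, 30], [504, -213, 6], [503, -215, 5], [503, -217, 6]]
stop col 290
[[530, -185, 0], [530, -187, -1], [530, -188, 0], [531, -190, 11], [531, -192, 10], [531, -194, 12], [530, -195, 12], [530, -197, 12], [530, -199, 10], [530, -200, 11], [530, -202, 12], [530, -204, 11], [529, -205, 10], [529, -207, 11], [531, -208, 30], [531, -209, 31], [531, -211, 31], [530, -213, 29], [528, -216, 8], [528, -218, 6], [527, -219, 5]]
stop col 315
[[552, -187, -1], [552, -189, -1], [551, -190, -1], [551, -192, 10], [551, -194, 10], [551, -196, 11], [551, -197, 12], [551, -199, 12], [551, -201, 12], [551, -202, 13], [550, -204, 12], [550, -206, 12], [550, -207, 12], [550, -209, 12], [550, -210, 27], [550, -211, 29], [550, -213, 29], [550, -214, 30], [549, -218, 7], [549, -220, 6], [549, -221, 5]]
f
[... 317 characters left out ...]
74, -231, 6], [575, -229, 30], [577, -229, 29], [580, -229, 31], [584, -231, 11], [586, -231, 12], [589, -232, 12], [591, -231, 16], [593, -231, 18], [596, -232, 16], [598, -232, 16], [602, -233, 11], [604, -233, 11], [608, -234, 0], [611, -234, -1]]
fence row 175
[[565, -224, 149], [566, -224, 148], [568, -224, 147], [569, -225, 147], [570, -224, 148], [572, -224, 152], [572, -221, 167], [572, -220, 175], [573, -220, 176], [574, -220, 178], [596, -250, 10], [598, -250, 10], [601, -250, 11], [605, -252, -1], [607, -252, 1], [610, -252, 0]]
plate left edge 160 [ 466. -225.    6.]
plate left edge 200 [ 463. -261.    6.]
plate left edge 240 [ 458. -299.    6.]
plate top edge [ 483. -184.    5.]
```

{"api": "step_arm", "payload": {"series": [[[-3.7,-6,40,0,0,0.7,200],[-3.7,-6,85,0,0,0.7,200],[-3.7,-6,115,0,0,0.7,200],[-3.7,-6,128,0,0,0.7,200],[-3.7,-6,134,0,0,0.7,200],[-3.7,-6,137,0,0,0.7,200],[-3.7,-6,138,0,0,0.7,200],[-3.7,-6,138,0,0,0.7,200]]]}}

```text
t: 17.27
eef_pos: [0.5442, -0.2823, 0.0698]
tool_rot: [0.0, 0.74, 0.672, 0.0]
ft_force: [-0.4, 0.3, -5.1]
grip_width: 0.0389
gripper_force: 72.6
```

{"api": "step_arm", "payload": {"series": [[[0,0,1,0,0,0,200],[0,0,1.5,0,0,0,200],[0,0,1.5,0,0,0,0],[0,0,1.5,0,0,0,0],[0,0,1.5,0,0,0,0],[0,0,1.5,0,0,0,0],[0,0,-10,0,0,0,0],[0,0,-60,0,0,0,0],[0,0,-110,0,0,0,0],[0,0,-130,0,0,0,0],[0,0,-130,0,0,0,0]]]}}

```text
t: 18.65
eef_pos: [0.5444, -0.2824, 0.2014]
tool_rot: [0.001, 0.74, 0.672, 0.001]
ft_force: [0.6, -0.2, 0.9]
grip_width: 0.0855
gripper_force: 0.0
```

```bash
cat > chk.py <<'E'
from fit import *
W=np.load("wristW.npy")
L=(.40,-.42);H=(.68,-.15)
rect(W,L,H,.062,.069,"box66"); rect(W,L,H,.072,.079,"nuts")
m=(W[...,2]>.026)&(W[...,2]<.034)&(W[...,0]>.42)&(W[...,0]<.64)&(W[...,1]>-.42)&(W[...,1]<-.18)
a=np.radians(-5.5); J=np.array([[np.cos(a),np.sin(a)],[-np.sin(a),np.cos(a)]])
rect(W,L,H,.026,.034,"fence+stop")
p=W[m][:,:2]*1000@J.T
f=p[p[:,0]>588]; s=p[(p[:,0]<575)&(p[:,1]>-175)]
for n,q,k in (("fence X",f,0),("stop Y",s,1)):
    if len(q)<5: print(n,"none");continue
    o=1-k; b=np.linspace(q[:,o].min(),q[:,o].max(),7)
    print(n,[(round((b[i]+b[i+1])/2),np.round(np.percentile(q[(q[:,o]>=b[i])&(q[:,o]<=b[i+1]),k],[5,95]),1).tolist()) for i in range(6) if ((q[:,o]>=b[i])&(q[:,o]<=b[i+1])).sum()>3])
b=W[(W[...,2]>.064)&(W[...,2]<.068)&(W[...,0]>.42)&(W[...,0]<.64)&(W[...,1]>-.42)&(W[...,1]<-.18)][:,:2]*1000@J.T
print("box XY range",np.round(np.percentile(b,[.5,99.5],axis=0),1).tolist())
E
python3 w.py w8|cut -c1-20; python3 chk.py; python3 mv.py 544,-282,200,-5.5
```

```text
{'vfov': 65.70646984
box66 n 7335 c [ 543.6 -282.4] size [120.3  40.7] ang 84.4 z 66.0
nuts n 1248 c [ 543.3 -282.1] size [102.2  21.5] ang 84.6 z 75.0
fence+stop n 2047 c [ 533.9 -290.5] size [170.   85.6] ang 85.8 z 29.8
fence X [(-308, [593.9, 599.7]), (-280, [594.4, 599.5]), (-251, [594.3, 599.7]), (-223, [594.4, 600.1]), (-195, [594.6, 599.8]), (-166, [594.2, 600.1])]
stop Y [(520, [-161.6, -156.1]), (530, [-161.2, -155.6]), (539, [-161.3, -155.9]), (549, [-166.5, -156.1]), (559, [-161.6, -156.2]), (569, [-161.6, -156.3])]
box XY range [[548.1, -288.0], [587.6, -169.0]]
q [ 0.36  0.84  0.15  1.41 -0.14  0.9   0.45] p [ 543.8 -282.   199.2]
544,-282,200,-5.5 [0.0, 0.2, -0.8, -0.0, -0.0, -0.0]
```

View pics/w8.png

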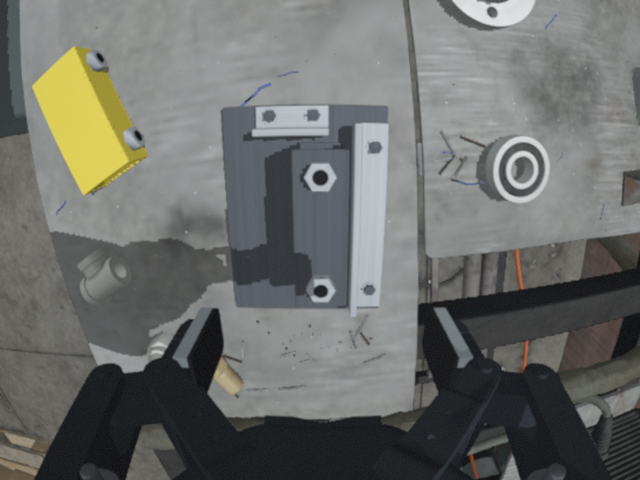

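The section stands in the jig at (321,225) with its nuts up, about 6 mm from the fence and 7 mm from the stop. I push it home with closed fingers, first towards the stop.

{"api": "step_arm", "payload": {"series": [[[-60,0,0,0,0,0,255],[-83,0,0,0,0,0,255],[-83,0,40,0,0,0,255],[-83,0,90,0,0,0,255],[-83,0,135,0,0,0,255],[-83,0,156,0,0,0,255],[-83,0,159,0,0,0,255],[-83,0,159,0,0,0,255],[-83,0,159,0,0,0,255]]], "grip_force": 40}}

```text
t: 19.88
eef_pos: [0.5366, -0.3652, 0.0418]
tool_rot: [0.001, 0.74, 0.672, 0.0]
ft_force: [-0.3, -1.2, 0.0]
grip_width: -0.0002
gripper_force: 0.0
```

{"api": "step_arm", "payload": {"series": [[[5,0,0,0,0,0,255],[9,0,0,0,0,0,255],[12,0,0,0,0,0,255],[14,0,0,0,0,0,255],[16,0,0,0,0,0,255],[17,0,0,0,0,0,255],[18,0,0,0,0,0,255],[18,0,0,0,0,0,255]]]}}

```text
t: 20.88
eef_pos: [0.5377, -0.3472, 0.0404]
tool_rot: [0.0, 0.74, 0.672, -0.0]
ft_force: [-0.4, -4.6, 0.4]
grip_width: -0.0
gripper_force: 0.0
```

{"api": "step_arm", "payload": {"series": [[[1,0,0,0,0,0,255],[2,0,0,0,0,0,255],[2.5,0,0,0,0,0,255],[3,0,0,0,0,0,255],[3,0,0,0,0,0,255]]]}}

```text
t: 21.5
eef_pos: [0.5379, -0.3467, 0.0413]
tool_rot: [0.002, 0.741, 0.672, -0.001]
ft_force: [-1.5, -17.9, 5.8]
grip_width: -0.0002
gripper_force: 0.0
```

{"api": "step_arm", "payload": {"series": [[[-12,0,0,0,0,0,255],[-15,0,-50,0,0,0,255],[-15,0,-105,0,0,0,255],[70,-48,-110,0,0,90,255],[70,-48,-110,0,0,90,255],[70,-48,-110,0,0,90,255],[70,-48,-110,0,0,90,255],[70,-48,-110,0,0,90,255],[70,-48,-110,0,0,90,255],[70,-48,-110,0,0,90,255],[70,-48,-110,0,0,90,255],[70,-48,-110,0,0,90,255]]]}}

```text
t: 23.0
eef_pos: [0.4971, -0.2692, 0.1501]
tool_rot: [-0.0, 0.999, -0.05, -0.0]
ft_force: [0.9, -0.1, 0.3]
grip_width: 0.0003
gripper_force: 0.0
```

{"api": "step_arm", "payload": {"series": [[[0,0,0,0,0,0,255],[0,0,30,0,0,0,255],[0,0,80,0,0,0,255],[0,0,110,0,0,0,255],[0,0,113,0,0,0,255],[0,0,113,0,0,0,255]]]}}

```text
t: 23.75
eef_pos: [0.4973, -0.2699, 0.0383]
tool_rot: [0.0, 0.999, -0.048, 0.0]
ft_force: [0.9, -0.5, -0.3]
grip_width: -0.0001
gripper_force: 0.0
```

Run:
```python
from h import *
o=manip.get_obs(); p=o["eef_pos"]*1000; a=np.radians(-5.5)
Rt=rot(o["tool_rot"]); print("X",p[0]*np.cos(a)+p[1]*np.sin(a),"Y",-p[0]*np.sin(a)+p[1]*np.cos(a),p[2],"jaw",np.degrees(np.arctan2(Rt[1,1],Rt[0,1])),o["ft_force"],np.round(o["q"],2))
```

```text
X 520.8606264843186 Y -220.9837583612328 38.27892913843124 jaw -95.46800500439005 [ 0.92478399 -0.46064028 -0.29394672] [ 0.23  1.07  0.42  1.7  -0.76  0.54 -0.53]
```

{"api": "step_arm", "payload": {"series": [[[6,0,0,0,0,0,255],[11,0,0,0,0,0,255],[14,0,0,0,0,0,255],[16,0,0,0,0,0,255],[18,0,0,0,0,0,255],[20,0,0,0,0,0,255],[21,0,0,0,0,0,255],[22,0,0,0,0,0,255],[22,0,0,0,0,0,255]]]}}

```text
t: 24.88
eef_pos: [0.5187, -0.2716, 0.0372]
tool_rot: [-0.0, 0.999, -0.048, -0.0]
ft_force: [-5.3, 1.0, 2.1]
grip_width: 0.0004
gripper_force: 0.7
```

{"api": "step_arm", "payload": {"series": [[[1,0,0,0,0,0,255],[2,0,0,0,0,0,255],[2.5,0,0,0,0,0,255],[2.5,0,0,0,0,0,255]]]}}

```text
t: 25.38
eef_pos: [0.5189, -0.2718, 0.0372]
tool_rot: [-0.001, 0.999, -0.049, -0.002]
ft_force: [-22.5, 5.0, 12.5]
grip_width: -0.0001
gripper_force: 2.5
```

{"api": "step_arm", "payload": {"series": [[[-12,0,0,0,0,0,255],[-15,0,-50,0,0,0,255],[-15,0,-110,0,0,0,255],[28,8,-162,0,0,-90,0],[28,8,-162,0,0,-90,0],[28,8,-162,0,0,-90,0],[28,8,-162,0,0,-90,0],[28,8,-162,0,0,-90,0],[28,8,-162,0,0,-90,0],[28,8,-162,0,0,-90,0],[28,8,-162,0,0,-90,0],[28,8,-162,0,0,-90,0]]]}}

```text
t: 26.88
eef_pos: [0.5489, -0.2827, 0.1995]
tool_rot: [0.0, 0.739, 0.674, 0.0]
ft_force: [0.2, -0.5, 0.1]
grip_width: 0.0852
gripper_force: 0.0
```

```bash
python3 w.py w9|cut -c1-20; python3 chk.py; python3 mv.py 544,-282,200,-5.5
```

```text
{'vfov': 65.70646984
box66 n 7643 c [ 548.9 -276.6] size [120.7  40.7] ang 84.4 z 66.0
nuts n 1265 c [ 548.6 -276.1] size [103.5  21.2] ang 84.3 z 75.0
fence+stop n 1758 c [ 535.4 -291.1] size [168.9  86.7] ang 86.9 z 29.9
fence X [(-307, [594.1, 599.8]), (-279, [595.5, 599.9]), (-251, [595.9, 599.8]), (-223, [596.0, 599.9]), (-195, [595.6, 600.0]), (-167, [594.6, 600.2])]
stop Y [(519, [-161.3, -156.4]), (529, [-161.5, -156.1]), (539, [-161.0, -156.2]), (549, [-161.1, -156.4]), (559, [-162.1, -156.5]), (569, [-162.1, -156.6])]
box XY range [[552.9, -281.7], [592.7, -162.5]]
q [ 0.34  0.85  0.18  1.4  -0.17  0.91  0.47] p [ 548.8 -282.7  199.5]
544,-282,200,-5.5 [0.3, -4.8, -0.5, 0.1, 0.0, 0.0]
```

View pics/w9.png

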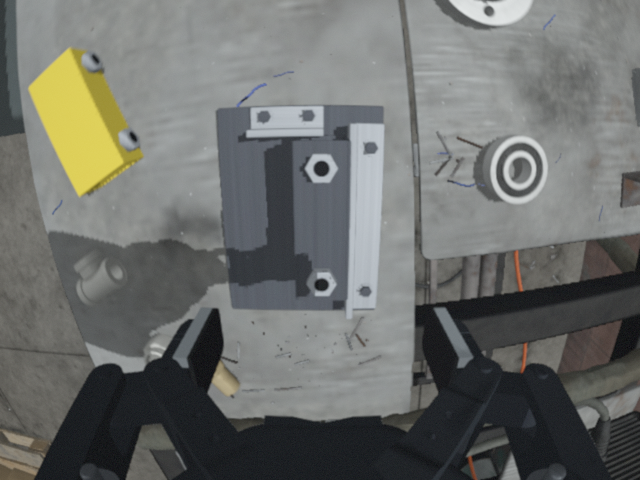

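The section sits at (320,225) against both fence and stop, within about a millimetre, with its nuts up. I confirm the end stop with one more light push.

{"api": "step_arm", "payload": {"series": [[[-60,-3,0,0,0,0,255],[-83,-3,0,0,0,0,255],[-83,-3,40,0,0,0,255],[-83,-3,90,0,0,0,255],[-83,-3,135,0,0,0,255],[-83,-3,156,0,0,0,255],[-83,-3,159,0,0,0,255],[-75,-3,159,0,0,0,255],[-70,-3,159,0,0,0,255],[-67,-3,159,0,0,0,255],[-65,-3,159,0,0,0,255],[-65,-3,159,0,0,0,255]]]}}

```text
t: 28.48
eef_pos: [0.5394, -0.3483, 0.0412]
tool_rot: [0.001, 0.741, 0.672, -0.0]
ft_force: [0.7, -6.6, 2.7]
grip_width: -0.0001
gripper_force: 0.0
```

{"api": "step_arm", "payload": {"series": [[[1,0,0,0,0,0,255],[2,0,0,0,0,0,255],[2.5,0,0,0,0,0,255],[2.5,0,0,0,0,0,255]]]}}

```text
t: 28.98
eef_pos: [0.5396, -0.347, 0.0414]
tool_rot: [0.002, 0.741, 0.672, -0.001]
ft_force: [0.6, -12.5, 4.1]
grip_width: 0.0
gripper_force: 0.0
```

{"api": "step_arm", "payload": {"series": [[[1,0,0,0,0,0,255],[1.5,0,0,0,0,0,255],[1.5,0,0,0,0,0,255]]]}}

```text
t: 29.35
eef_pos: [0.5397, -0.3468, 0.0418]
tool_rot: [0.003, 0.741, 0.672, -0.001]
ft_force: [0.1, -19.3, 5.2]
grip_width: -0.0002
gripper_force: 0.0
```

{"api": "step_arm", "payload": {"series": [[[-12,0,0,0,0,0,255],[-15,0,-50,0,0,0,255],[-15,0,-105,0,0,0,255],[60,0,-160,0,0,0,0],[60,0,-160,0,0,0,0],[60,0,-160,0,0,0,0],[60,0,-160,0,0,0,0]]]}}

```text
t: 30.22
eef_pos: [0.545, -0.2841, 0.1999]
tool_rot: [-0.0, 0.741, 0.672, -0.0]
ft_force: [-0.5, -0.2, 0.7]
grip_width: 0.0721
gripper_force: 0.0
```

```bash
python3 w.py w10|cut -c1-20; python3 chk.py
```

```text
{'vfov': 65.70646984
box66 n 7596 c [ 549.3 -276.9] size [120.4  40.1] ang 84.7 z 66.0
nuts n 1300 c [ 549.1 -276.3] size [103.3  21.7] ang 84.4 z 75.0
fence+stop n 1529 c [ 533.6 -290.5] size [168.9  85.7] ang 85.7 z 29.9
fence X [(-308, [594.0, 599.7]), (-279, [597.0, 599.6]), (-251, [596.5, 600.3]), (-223, [596.4, 600.4]), (-195, [596.6, 599.9]), (-167, [594.6, 600.2])]
stop Y [(519, [-161.3, -156.6]), (529, [-160.9, -156.2]), (539, [-161.2, -156.4]), (549, [-161.3, -156.6]), (559, [-161.5, -156.8]), (569, [-161.5, -156.8])]
box XY range [[553.5, -282.0], [593.0, -162.9]]
```

```bash
python3 -c "
from rig import manip
print(manip.job_done())"
```

```text
the job is handed in; nothing more can be done
None
```

The box section was turned over the lip into the channel, then set in the weld jig with the nuts up, flat on the plate and pushed home against fence and end stop. The job was handed in at about 30 s with the arm clear; both pushes ended on a hard stop at about 20 N, and the last depth check put it within about 1 mm of both.

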